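# Hold the spent syringe's clamp open on a two-channel syringe pump

### The job

The bench syringe pump holds two syringes; one is spent, its plunger pushed home with the pusher block right up at the barrel, and the other is still running with its plunger drawn out. Swing the spring-loaded barrel clamp over the spent syringe right back to its stop and finish while still holding it there, so that I can change the syringe. Leave the running channel's clamp shut, both syringes lying in their cradles and the things round the pump where they are.

Things in the scene. Friction and masses are not known exactly. Their poses are not given: they have to be found in the camera images.
- pump: Fixed two-channel syringe pump, white housing 250 (x) by 236 (y) mm, metal deck 45 mm high. Origin: centre of the underside, on the bench. x from the display front (toward the robot) to the back, y to its left, z up. The syringes lie side by side along x, the left channel's at y = +60 mm, the right one's at y = -60 mm, axes 71 mm above the bench.
- syringe_spent: The spent syringe, in either channel: clear barrel 21 mm in diameter, 90 mm long, nozzle to the front, plunger pushed home so that only 12 mm of rod shows behind the flange. Loose, 35 g, lying in a V cradle. Origin on the barrel's axis under the clamp; x along the syringe toward the plunger.
- syringe_running: The syringe still running, in the other channel: the same barrel, plunger drawn out so that 66 mm of rod shows. Origin and axes as for the spent one.
- swing_left (a joint): Swing of the left channel's spring-loaded barrel clamp, rad: 0 to 0.02 = shut, resting on the barrel; 1.25 = wound back to its stop. A torsion spring always pushes it shut and there is no catch: the pull at the handle is about 4 N shut, 8 N at the stop.
- swing_right (a joint): Swing of the right channel's spring-loaded barrel clamp, rad: 0 to 0.02 = shut, resting on the barrel; 1.25 = wound back to its stop. A torsion spring always pushes it shut and there is no catch: the pull at the handle is about 4 N shut, 8 N at the stop.
- handle_left (a point): Black grip bar of the left clamp, 10 mm thick, 44 mm long, sticking out of the clamp's arm to the pump's front, parallel to the hinge. This point is on the bar's axis; the bar is free 21 mm either way. It turns with the clamp, 81 mm from the hinge axis: shut, 78 mm right (pump -y) of it and 22 mm above (111 mm above the bench); at the stop 4 mm right and 81 mm above it.
- handle_right (a point): Black grip bar of the right clamp, 10 mm thick, 44 mm long, sticking out of the clamp's arm to the pump's front, parallel to the hinge. This point is on the bar's axis; the bar is free 21 mm either way. It turns with the clamp, 81 mm from the hinge axis: shut, 78 mm right (pump -y) of it and 22 mm above (111 mm above the bench); at the stop 4 mm right and 81 mm above it.
- clamp_left: The left channel's barrel clamp: flat steel arm across the barrel, hinged at the pump's left of it. Origin on the hinge axis in the arm's centre plane, 30 mm behind the handle point: on the pump at x = -50 mm, y = +98 mm, 89 mm above the bench. The axis is level along the pump's x; opening lifts the handle up and over to the pump's left (+y).
- clamp_right: The right channel's barrel clamp: flat steel arm across the barrel, hinged at the pump's left of it. Origin on the hinge axis in the arm's centre plane, 30 mm behind the handle point: on the pump at x = -50 mm, y = -22 mm, 89 mm above the bench. The axis is level along the pump's x; opening lifts the handle up and over to the pump's left (+y).
- syringe_fresh: Bystander: a fresh syringe, 32x125x20 mm, lying on the bench close to the right side of the pump.
- vial_amber_s: Bystander: amber vial, 37 mm across, 75 mm high, close to the right side of the pump.
- vial_blue_x: Bystander: small white vial with a cap, 30 mm across, 58 mm high.
- vial_blue_y: Bystander: small white vial with a cap, 30 mm across, 56 mm high.
- tape: Bystander: roll of tape lying flat, 96 mm across, 18 mm high.
- vial_amber_b: Bystander: amber vial, 39 mm across, 77 mm high.
- vial_small: Bystander: small amber vial, 23 mm across, 47 mm high, close to the left side of the pump.

How it is judged (in metres and radians):
At the end, for the whole second after the job is handed in: The clamp over the spent syringe is wound back to within 0.1 rad (about 6 degrees) of its stop and held there by the fingers (contact force over 2 N), while the running channel's clamp is shut (under 0.12 rad) (((y of syringe_spent in the frame of pump above 0 m and value of joint swing_left above 1.15 rad and contact force between the fingers and clamp_left above 2 N and value of joint swing_right below 0.12 rad) or (y of syringe_spent in the frame of pump below 0 m and value of joint swing_right above 1.15 rad and contact force between the fingers and clamp_right above 2 N and value of joint swing_left below 0.12 rad))); the arm keeps its last pose, push and grip.
It fails at once if the running channel's clamp is lifted off its syringe (more than 0.2 rad) ((y of syringe_running in the frame of pump above 0 m and value of joint swing_left above 0.2 rad) or (y of syringe_running in the frame of pump below 0 m and value of joint swing_right above 0.2 rad)).
It fails at once if a syringe in the pump is shifted more than 12 mm (distance of any of syringe_spent, syringe_running from where it was at the start of the episode above 0.012 m).
It fails at once if a bystander is pushed more than 20 mm (distance of any of syringe_fresh, vial_amber_s, vial_small, vial_blue_x, vial_blue_y, vial_amber_b, tape from where it was at the start of the episode above 0.02 m).
It also fails if it takes over 40 s, if anything falls off the work surface, if the arm or the gripper's body presses on something with over 40 N, if the wrist force passes 120 N, or if a joint passes its speed limit or range.

### The arm

A 6-joint arm with a two-finger parallel gripper is mounted at the origin on a cart in front of the work surface, level with it; the furniture and walls round the work are solid. World frame = base frame: x ahead of the robot, y to its left, z up, the work surface at z = 0. Lengths are in m, angles in degrees, forces in N, time in s.
With the tool pointing down it reaches from about 0.25 to 0.725 m from the base axis. Payload 9.7 kg.
Tool frame: the origin (TCP) lies at the centre of the arm's flange, where the gripper is bolted on; the fingertips stand 173 mm ahead of it and the grasp point (between the pads) lies 155 mm ahead of it; z points along the fingers, y is the line along which they close (so a half turn about z gives the same grasp; the last joint's range is limited). The gripper opens to 85 mm and grips with 20 to 120 N. Pads are 22 mm wide; open, the fingers measure 114 mm over their backs; the gripper's body (76 mm by 85 mm) begins 54 mm behind the grasp point. The pads swing forward as they close: fully open they stand 13 mm farther back than shut.
Start: joints at [-64.63, 4.979, 10.078, 95.1, 0, 90], TCP at [0.236, -0.497, 0.405] pointing down, gripper open.
Joint ranges: [-179.16, 179.16], [-48.56, 103.87], [-65.8, 70.77], [-126.05, 130.52], [-82.76, 87.17], [-180, 180]. Speed limits (degrees/s): [127.2, 127.2, 147.25, 180, 180, 180].

### API

Orientations are given as [roll, pitch, yaw] about the fixed x, y, z axes, in that order (R = Rz(yaw) Ry(pitch) Rx(roll)).
In Python, from workcell import monitor, camera, get_calibration, bot gives the robot as it stands.
- The arm moves only by the tool carry_out, never from a script. Its argument "targets" is text: rows parted by semicolons, each of 7 numbers parted by spaces: the shift along the tool's x, y, z in units of 0.04 m (1.0 is 0.04 m), then the turn, a rotation vector about the tool's x, y, z in units of 0.1 rad (1.0 is 0.1 rad), then the opening, from -1 (shut) to 1 (fully open), so that 0 is half open. A call has exactly 8 rows; each row shifts and turns the commanded pose from where the row before left it, along the tool's axes as they then stand; what a row does not reach is not made up. A row lasts 1/12 s, in which the tool goes at most 41.7 mm and 7.16 degrees, less where a joint would pass 70% of its speed; a pose out of reach is approached as far as the arm can. A call with a number of a shift or a turn outside -1 to 1 is refused whole. A call with a gripper value outside its range is refused whole. The fingers move at their own pace and stop on an object; "newtons" is the grip in N (left out, the last holds). Time passes only in rows, so rows that do not move let the fingers close, or fill a call up. It gives the time, the measured TCP pose, the force, the opening and the grip force at its end, in the units of the state.
- monitor.get_obs(): the state, without advancing time (a new reading comes with each control period).
- camera(name): name is "scene" or "top" or "wrist"; returns the picture (400x640x3 uint8, red, green, blue); there is no depth.
- get_calibration(name): a dict with "fx", "fy", "cx", "cy" (pixels), "view" (4x4, takes a point from world to camera coordinates). Camera axes: x right, y down, z forward; pixel columns grow to the right and rows downward; lengths in m; the calibration is good to about 2 mm. A picture is of the moment at which its call begins: read the wrist's pose just before it. get_calibration takes no time and is no camera call; for the wrist camera it gives the pose at the moment of the call.
- bot.job_done(): hands the job in; it is judged then, once.
The state is a dict: "time": time; "q": joint angles; "qd": joint speeds; "joint_efforts": joint torques, N m; "ee_pos": TCP position; "tcp_rot": TCP orientation; "wrist_force": force on the tool from outside, world axes, zero at the start; "torque": the same for the moment, N m; "opening": finger opening in m; "grasp_force": force on a finger pad.
Only numpy, scipy, OpenCV 4.12 (cv2) and the standard library are available. Lean on these libraries where they do the work, as an engineer would, in place of code of your own. Each camera call takes 0.05 s, during which the arm holds its last target. There are 200 camera calls.

## Working session

There is one attempt and no reset: what is moved stays moved. The work goes in short steps, Python scripts to look and compute and a tool call to move; the robot and the scene stay as the last step left them, time stands still between calls to the robot, and variables do not carry over. Pictures are saved under pics/ and viewed, at most 10 in all, crops included, and the job is handed in when it is done.

Besides the shell and the picture viewer there is one more tool, called after ">>>" by a JSON object that holds its "op" and its "data", one argument or row to a line. carry_out: Moves the arm, as the interface text tells. Shifts and turns lie within -1 to 1; 1 stands for 0.04 m of shift or 0.1 rad of turn. Its arguments: {"type":"object","properties":{"targets":{"type":"string"},"newtons":{"type":"number"}},"required":["targets"]}

```bash
mkdir -p pics
python3 - <<'E'
from workcell import monitor, camera, get_calibration
import cv2,numpy as np
for n in("scene","top"):
    cv2.imwrite(f"pics/{n}0.png",camera(n)[:,:,::-1])
    c=get_calibration(n);print(n,c["fx"],c["cx"],c["cy"],np.round(c["view"],3).tolist())
o=monitor.get_obs();print({k:o[k] for k in("time","ee_pos","tcp_rot","opening")})
E
```

```text
scene 391.3876120657362 320.1903205482412 200.90163788629334 [[0.704, -0.711, 0.012, -0.56], [-0.347, -0.358, -0.867, 0.177], [0.62, 0.606, -0.498, 0.913], [0.0, 0.0, 0.0, 1.0]]
top 450.94670150223766 320.24511083970765 199.79718849995223 [[0.008, -1.0, 0.005, -0.269], [-0.976, -0.009, -0.217, 0.544], [0.217, -0.003, -0.976, 1.264], [0.0, 0.0, 0.0, 1.0]]
{'time': 0.1, 'ee_pos': array([ 0.23565409, -0.49695112,  0.40407994]), 'tcp_rot': array([-1.79934157e+02, -2.62243482e-04,  2.53686155e+01]), 'opening': 0.08560291660246383}
```

View pics/scene0.png

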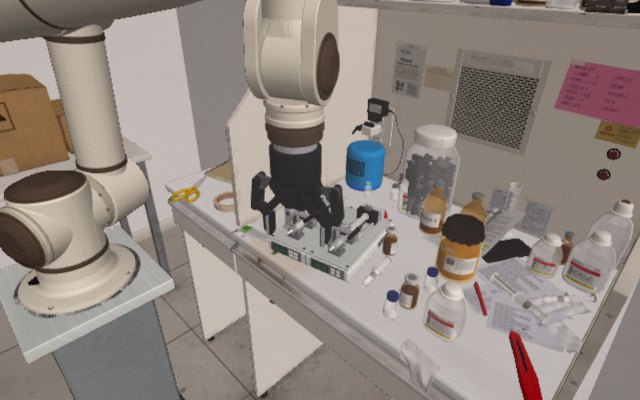

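View pics/top0.png

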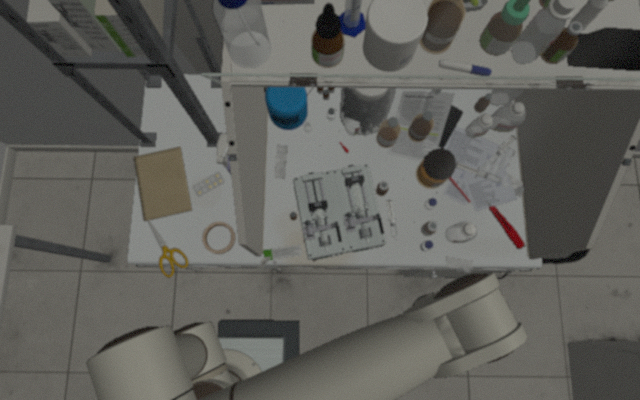

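The top view shows the pump at about (338,212), slightly rotated, with a partition on its left at about x=250. I'll enlarge this area.

Run:
```python
import cv2
i=cv2.imread("pics/top0.png")[155:270,265:405]
i=cv2.resize(i,None,fx=5,fy=5,interpolation=cv2.INTER_CUBIC)
i=cv2.convertScaleAbs(i,alpha=1.3)
cv2.imwrite("pics/top0c.png",i)
```

```text
(no output)
```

View pics/top0c.png

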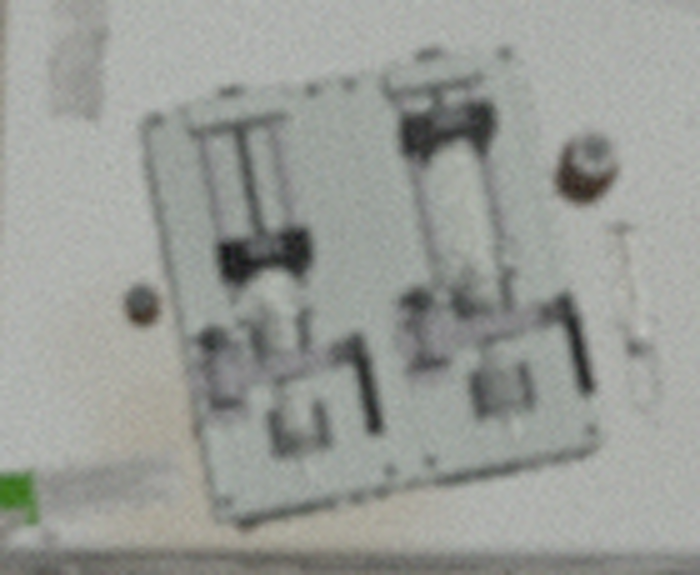

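The left channel is the spent one: its pusher is near the barrel, at crop (265,252), while the right one is drawn out to (447,125). The left handle bar runs from crop (358,340) to (375,432). Next I'll locate the pump and the handle.

```bash
cat > h.py <<'E'
from workcell import monitor, camera, get_calibration
import numpy as np
def ray(n,u,v,z,c=None):
    c=c or get_calibration(n); V=np.array(c["view"]); R,t=V[:3,:3],V[:3,3]
    d=R.T@[(u-c["cx"])/c["fx"],(v-c["cy"])/c["fy"],1]; o=-R.T@t
    return o+d*(z-o[2])/d[2]
def proj(n,p):
    c=get_calibration(n); V=np.array(c["view"]); q=V[:3,:3]@p+V[:3,3]
    return np.array([c["fx"]*q[0]/q[2]+c["cx"],c["fy"]*q[1]/q[2]+c["cy"]])
E
python3 - <<'E'
from h import *
f=lambda u,v,z:ray("top",265+u/5,155+v/5,z)
C=np.array([f(148,118,.045),f(512,48,.045),f(603,440,.045),f(222,520,.045)])
print(C.round(3),np.linalg.norm(np.diff(C,axis=0),axis=1))
c=C.mean(0); x=(C[0]+C[1]-C[2]-C[3]);yaw=np.arctan2(x[1],x[0]);print(c,np.degrees(yaw))
a,b=f(358,340,.111),f(375,432,.111);print("handle",a,b,(a+b)/2)
a2,b2=f(568,302,.111),f(588,392,.111);print("handleR",a2,b2)
R=np.array([[np.cos(yaw),-np.sin(yaw)],[np.sin(yaw),np.cos(yaw)]])
for p in[(-.08,.02),(-.08,-.10),(-.08,.094)]:print(c[:2]+R@p)
E
```

```text
[[ 0.614 -0.186  0.045]
 [ 0.66  -0.406  0.045]
 [ 0.422 -0.455  0.045]
 [ 0.374 -0.234  0.045]] [0.22415182 0.24272774 0.2265164 ]
[ 0.51754519 -0.32043747  0.045     ] 11.524468172182972
handle [ 0.46884558 -0.30998183  0.111     ] [ 0.41737014 -0.31941899  0.111     ] [ 0.44310786 -0.31470041  0.111     ]
handleR [ 0.49151602 -0.42771874  0.111     ] [ 0.44076046 -0.43784037  0.111     ]
[ 0.43516231 -0.31682359]
[ 0.45913668 -0.43440432]
[ 0.42037812 -0.24431547]
```

>>> {"op": "carry_out", "data": {
  "targets": "0 0 0 0 0 0.8 0.1; 0 0 0 0 0 0.8 0.1; 0 0 0 0 0 0.8 0.1; 0.7 -0.4 0 0 0 0 0.1; 0.8 -0.5 0 0 0 0 0.1; 0.8 -0.5 0 0 0 0 0.1; 0.8 -0.5 0 0 0 0 0.1; 0.5 -0.4 0 0 0 0 0.1",
  "newtons": 30
}}

```text
time: 0.77
ee_pos: [0.3599, -0.376, 0.4042]
tcp_rot: [-180.0, -0.0, 11.7]
wrist_force: [-0.4, -0.5, 0.4]
opening: 0.0471
grasp_force: 0.0
```

Run:
```python
from h import *
import cv2
o=monitor.get_obs();print({k:o[k] for k in("time","ee_pos","tcp_rot","opening","wrist_force")})
c=get_calibration("wrist");cv2.imwrite("pics/w1.png",camera("wrist")[:,:,::-1])
print(c["fx"],np.round(c["view"],4).tolist())
print([proj("wrist",np.array(p)) for p in[(.437,-.316,.111),(.469,-.310,.111)]])
# partition
for u,v in((248,255),(268,245)):print(ray("top",u,v,0),ray("top",u,v,.3))
```

```text
{'time': 0.7667, 'ee_pos': array([ 0.35987901, -0.37598216,  0.40423801]), 'tcp_rot': array([-1.79953243e+02, -4.66812768e-03,  1.16685509e+01]), 'opening': 0.047080349554056385, 'wrist_force': array([-0.40142912, -0.46893309,  0.37438824])}
275.49560332401876 [[0.2027, -0.9792, -0.0008, -0.4421], [-0.9304, -0.1928, 0.3117, 0.2233], [-0.3054, -0.0624, -0.9502, 0.4656], [0.0, 0.0, 0.0, 1.0]]
[array([273.37115621, 101.93761616]), array([272.16120741,  61.93593247])]
[ 0.38823799 -0.04945368  0.        ] [ 0.3594588  -0.09609955  0.3       ]
[ 0.4187439  -0.10823389  0.        ] [ 0.38320355 -0.14185205  0.3       ]
```

View pics/w1.png

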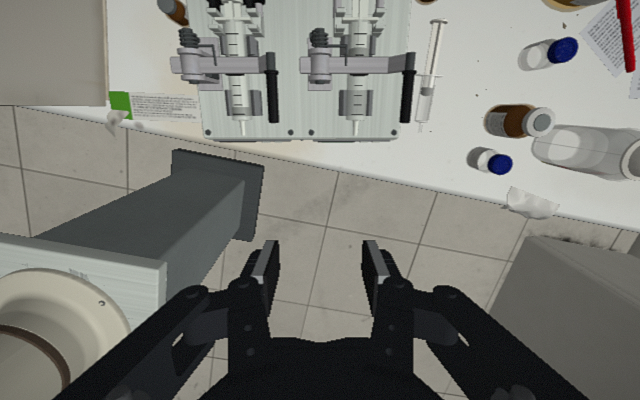

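The wrist view shows the left bar running from the arm end at about (271,55) to its front end at (274,122). It also shows the partition well to the left. The bar agrees with the top-view estimate.

Run:
```python
from h import *
a=ray("wrist",274,121,.111);b=ray("wrist",271,70,.111);print(a,b)
y=np.radians(11.5);ax=np.array([np.cos(y),np.sin(y),0])
t=a+.022*ax;print(t)
# tool goal: 4 mm toward front from handle point
o=monitor.get_obs();p=t-.004*ax-o["ee_pos"];yw=np.radians(o["tcp_rot"][2])
print("dx,dy in units",(p@[np.cos(yw),np.sin(yw),0])/.04,(p@[np.sin(yw),-np.cos(yw),0])/.04,"dz to z=.270",(o["ee_pos"][2]-.270)/.04)
```

```text
[ 0.42078055 -0.31908988  0.111     ] [ 0.46251186 -0.30997497  0.111     ]
[ 0.44233889 -0.31470379  0.111     ]
dx,dy in units 2.1843626546125887 -1.036166358416044 dz to z=.270 3.361364970414998
```

>>> {"op": "carry_out", "data": {
  "targets": "0.5 -0.2 0 0 0 0 0; 0.6 -0.3 0 0 0 0 0; 0.6 -0.3 0 0 0 0 0; 0.4 -0.2 0.2 0 0 0 0; 0.1 0 0.7 0 0 0 0; 0 0 0.6 0 0 0 0; 0 0 0.3 0 0 0 0; 0 0 0 0 0 0 0"
}}

```text
time: 1.48
ee_pos: [0.4358, -0.3206, 0.3295]
tcp_rot: [-179.8, 0.2, 11.6]
wrist_force: [0.0, 1.0, -0.1]
opening: 0.0426
grasp_force: 0.0
```

Run:
```python
from h import *
import cv2
o=monitor.get_obs();print({k:o[k] for k in("time","ee_pos","tcp_rot","opening","wrist_force")})
cv2.imwrite("pics/w2.png",camera("wrist")[:,:,::-1])
print(proj("wrist",np.array((.4423,-.3147,.111))))
p=np.array((.4384,-.3155,.270))-o["ee_pos"];yw=np.radians(o["tcp_rot"][2])
print((p@[np.cos(yw),np.sin(yw),0])/.04,(p@[np.sin(yw),-np.cos(yw),0])/.04,-p[2]/.04)
```

```text
{'time': 1.4833, 'ee_pos': array([ 0.43583588, -0.32057813,  0.32954391]), 'tcp_rot': array([-179.78120074,    0.19782112,   11.6304542 ]), 'opening': 0.04258914790846965, 'wrist_force': array([ 0.03560776,  1.03628079, -0.10025074])}
[312.53479862 212.09475264]
0.08838033575799338 -0.1114235948969237 1.4885978028567752
```

View pics/w2.png

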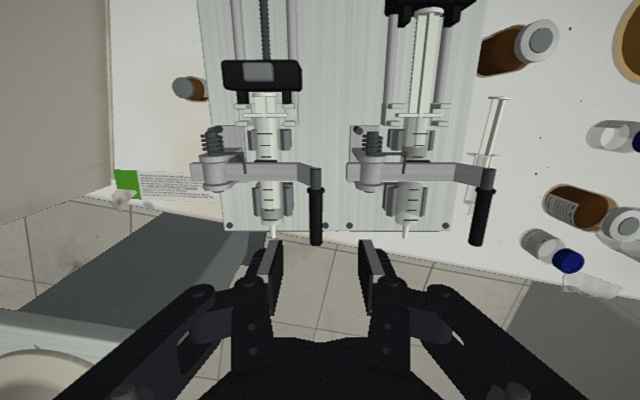

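The bar spans (316,188) to (316,243), about 3 mm right of my prediction, and lies between the fingers. I'll descend and then close.

>>> {"op": "carry_out", "data": {
  "targets": "0.05 -0.05 0.3 0 0 0 0; 0 0 0.4 0 0 0 0; 0 0 0.4 0 0 0 0; 0 0 0.25 0 0 0 0; 0 0 0.1 0 0 0 0; 0 0 0 0 0 0 0; 0 0 0 0 0 0 -0.3; 0 0 0 0 0 0 -0.5"
}}

```text
time: 2.2
ee_pos: [0.4381, -0.3188, 0.2758]
tcp_rot: [179.9, -0.1, 11.6]
wrist_force: [0.1, -0.0, -0.7]
opening: 0.0219
grasp_force: 0.0
```

>>> {"op": "carry_out", "data": {
  "targets": "0 0 0 0 0 0 -1; 0 0 0 0 0 0 -1; 0 0 0 0 0 0 -1; 0 0 0 0 0 0 -1; 0 0 0 0 0 0 -1; 0 0 0 0 0 0 -1; 0 0 0 0 0 0 -1; 0 0 0 0 0 0 -1",
  "newtons": 40
}}

```text
time: 2.87
ee_pos: [0.4377, -0.317, 0.2755]
tcp_rot: [-179.8, -0.1, 11.7]
wrist_force: [-2.9, 14.2, 5.8]
opening: 0.0084
grasp_force: 39.1
```

Run:
```python
from h import *
import cv2
o=monitor.get_obs();print({k:o[k] for k in("time","ee_pos","tcp_rot","opening","wrist_force","grasp_force")})
cv2.imwrite("pics/w3.png",camera("wrist")[:,:,::-1])
```

```text
{'time': 2.8667, 'ee_pos': array([ 0.43773746, -0.31700145,  0.27548869]), 'tcp_rot': array([-1.79754134e+02, -6.44693943e-02,  1.16997757e+01]), 'opening': 0.008404991729135204, 'wrist_force': array([-2.87371649, 14.24989599,  5.77980836]), 'grasp_force': 39.130924344062805}
```

View pics/w3.png

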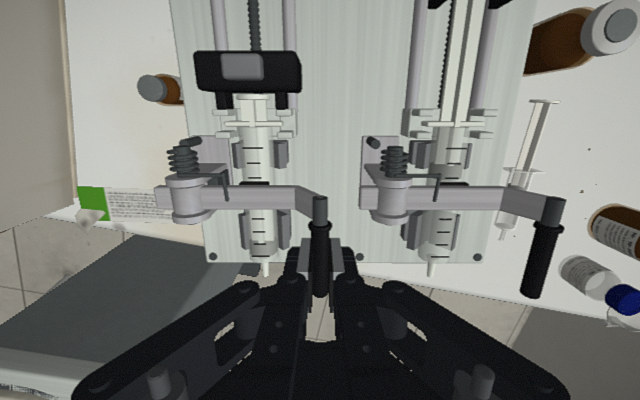

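The bar is between the pads, with an opening of 8.4 mm and 39 N, near (320,260). The pads clear the arm and the right clamp. Now the first half of the arc.

>>> {"op": "carry_out", "data": {
  "targets": "0 -0.05 -0.15 0 0 0 -1; 0 -0.06 -0.145 0 0 0 -1; 0 -0.07 -0.14 0 0 0 -1; 0 -0.08 -0.135 0 0 0 -1; 0 -0.09 -0.13 0 0 0 -1; 0 -0.1 -0.12 0 0 0 -1; 0 -0.11 -0.11 0 0 0 -1; 0 -0.12 -0.1 0 0 0 -1",
  "newtons": 30
}}

```text
time: 3.58
ee_pos: [0.4325, -0.292, 0.3167]
tcp_rot: [179.9, -0.0, 11.6]
wrist_force: [4.1, -4.2, -6.8]
opening: 0.0081
grasp_force: 35.5
```

>>> {"op": "carry_out", "data": {
  "targets": "0 -0.13 -0.095 0 0 0 -1; 0 -0.135 -0.085 0 0 0 -1; 0 -0.14 -0.07 0 0 0 -1; 0 -0.145 -0.06 0 0 0 -1; 0 -0.15 -0.05 0 0 0 -1; 0 -0.155 -0.04 0 0 0 -1; 0 -0.155 -0.025 0 0 0 -1; 0 -0.15 -0.01 0 0 0 -1"
}}

```text
time: 4.25
ee_pos: [0.4231, -0.248, 0.3381]
tcp_rot: [179.4, -0.2, 11.5]
wrist_force: [-2.7, -14.8, 19.4]
opening: 0.0084
grasp_force: 36.6
```

Run:
```python
from h import *
import cv2
o=monitor.get_obs();print({k:o[k] for k in("time","ee_pos","tcp_rot","opening","wrist_force","grasp_force")})
cv2.imwrite("pics/w4.png",camera("wrist")[:,:,::-1])
```

```text
{'time': 4.25, 'ee_pos': array([ 0.42314564, -0.24795273,  0.33811663]), 'tcp_rot': array([179.35634939,  -0.23303498,  11.5067381 ]), 'opening': 0.008390751437528616, 'wrist_force': array([ -2.67767529, -14.80819852,  19.41571673]), 'grasp_force': 36.64392024278641}
```

View pics/w4.png

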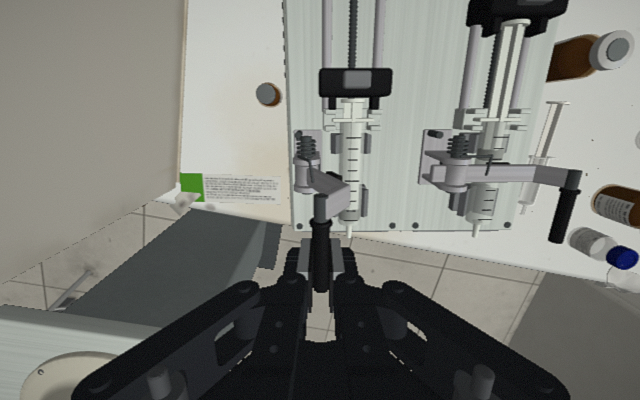

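The clamp arm stands nearly upright, at (325,185), and both syringes are in place. I'll press a little further onto the stop and relieve the vertical load.

>>> {"op": "carry_out", "data": {
  "targets": "0 -0.03 -0.05 0 0 0 -1; 0 -0.03 -0.05 0 0 0 -1; 0 -0.03 0 0 0 0 -1; 0 -0.03 0 0 0 0 -1; 0 0 0 0 0 0 -1; 0 0 0 0 0 0 -1; 0 0 0 0 0 0 -1; 0 0 0 0 0 0 -1"
}}

```text
time: 4.97
ee_pos: [0.4224, -0.2428, 0.3393]
tcp_rot: [179.6, -0.1, 11.6]
wrist_force: [4.5, -10.3, -1.4]
opening: 0.0082
grasp_force: 34.3
```

>>> {"op": "carry_out", "data": {
  "targets": "0 -0.03 0 0 0 0 -1; 0 -0.03 0 0 0 0 -1; 0 -0.03 0 0 0 0 -1; 0 -0.03 0 0 0 0 -1; 0 0 0 0 0 0 -1; 0 0 0 0 0 0 -1; 0 0 0 0 0 0 -1; 0 0 0 0 0 0 -1"
}}

```text
time: 5.63
ee_pos: [0.4219, -0.24, 0.3397]
tcp_rot: [179.2, -0.1, 11.5]
wrist_force: [7.3, -28.4, -5.3]
opening: 0.0081
grasp_force: 34.2
```

Run:
```python
from h import *
import cv2
o=monitor.get_obs();print({k:o[k] for k in("time","ee_pos","tcp_rot","opening","wrist_force","grasp_force")})
cv2.imwrite("pics/w5.png",camera("wrist")[:,:,::-1])
# hinge point & bar prediction in the image
y=np.radians(11.5);R=lambda p:np.array([np.cos(y)*p[0]-np.sin(y)*p[1],np.sin(y)*p[0]+np.cos(y)*p[1],0])
h=np.array([.4423,-.3165,0])
for s in(1.05,1.15,1.25):
    a=np.arctan2(22,78)+s
    print(s,[proj("wrist",h+R((dx,.078-.081*np.cos(a)))+[0,0,.089+.081*np.sin(a)]).round(1) for dx in(.022,-.022)])
```

```text
{'time': 5.6333, 'ee_pos': array([ 0.42189126, -0.24003828,  0.33970031]), 'tcp_rot': array([ 1.79245176e+02, -1.40012415e-01,  1.14504461e+01]), 'opening': 0.008077690378017168, 'wrist_force': array([  7.31763345, -28.36643177,  -5.34837621]), 'grasp_force': 34.1629296541214}
1.05 [array([351.6, 212.5]), array([349. , 281.4])]
1.15 [array([337.3, 213.6]), array([335.9, 283.1])]
1.25 [array([322.4, 214.2]), array([322.3, 284. ])]
```

View pics/w5.png

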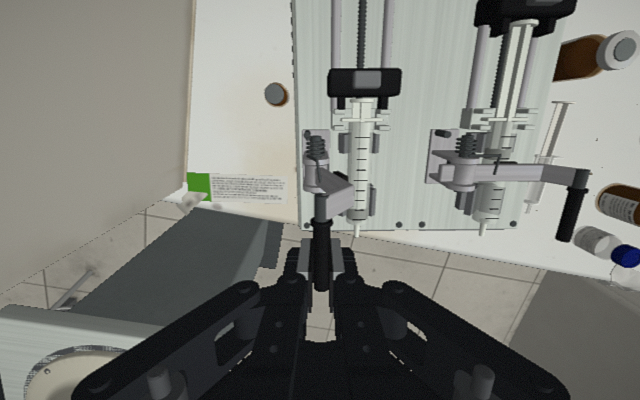

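The lateral force jumped to 28 N with hardly any travel, and the bar at (321,255) matches the prediction for 1.25 rad. The clamp is held on its stop, the right clamp is shut, and the syringes are in place. I'm handing in the job.

```bash
python3 -c "
from workcell import bot
print(bot.job_done())"
```

```text
the job is handed in; nothing more can be done
None
```

The left channel's clamp, over the spent syringe, is held back against its stop by the gripper; the last camera view shows the right clamp shut and both syringes in their cradles, and I handed the job in at about 6 s without getting a verdict back.

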